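# Bring the dropper bottle to the gap of the pot carousel and hold it there

## Task

Lift the hinged lid of the grey case by its bow handle, all the way over until it rests back on its stop and stays open by itself. Then turn the carousel inside by its round centre knob until the one bottle with a dropper bulb stands squarely in the middle of the access gap in the case's front wall. Finish with the knob still gripped, holding the carousel still there; leave the other things on the bench where they are.

Things in the scene. Friction and masses are not known exactly. Their poses are not given: they have to be found in the camera images.
- case: grey sheet-metal case fixed to the bench, 206x206 mm, walls 98 mm high and 5 mm thick, open on top under its lid. Origin at the centre of its underside; its x axis points from its front (nearest the robot) to its hinge side, y to its left, z up. The front wall (at x = -103 mm) has an access gap 60 mm wide in its middle, above a sill 16 mm high. Its place and yaw differ from run to run.
- lid (a joint): angle of the lid, rad: 0 shut, grows as the front edge rises, 1.75 on its stop (leaning back past upright). It weighs about 0.35 kg and falls shut if let go before about 1.5; past about 1.6 it settles on the stop by its own weight
- lid_hinge (a point): point on the lid's hinge line, in the middle of the case's top far edge (103 mm behind the case's centre, 98 mm up); the hinge line runs along the case's y axis
- lid_bar (a point): centre of the round bar of the lid's steel bow handle, the place to grip. The bar is 10 mm thick and 96 mm long, runs parallel to the hinge line, and with the lid shut lies 186 mm in front of the hinge line, 45 mm above it and 38 mm above the lid's top face; fingers fit under it on both sides, and it can turn between the finger pads as the lid swings
- turntable (a joint): angle of the carousel, rad, growing anticlockwise seen from above: at 0 (and at any whole turn, 6.283) the dropper bottle stands in the middle of the access gap. It turns freely either way without end, with a little friction, about the vertical axis through the case's centre, and starts anywhere at least 1 rad off
- knob_center (a point): centre of the carousel's round black knob, the place to grip it from above: 76 mm above the bench, on the carousel's axis. The knob is 36 mm across and 32 mm high and fixed to the carousel. The knob's top is 92 mm above the bench (6 mm below the top of the walls). Nothing on the carousel within 59 mm of the axis stands higher than 60 mm above the bench except the knob
- dropper_bottle (a point): point on the axis of the dropper bottle, 40 mm above the bench and 66 mm from the carousel's axis. The bottle is white, 32 mm across, with a narrow neck and an upright dropper bulb that ends 78 mm above the bench; the other five places of the carousel, 60 degrees apart, hold flat round white pots, 35 mm across, tops 46 mm above the bench. All are fixed to the carousel
- gap_point (a point): point in the case where dropper_bottle must be brought: 66 mm from the carousel's axis straight towards the middle of the front wall's gap, 40 mm above the bench
- pen_fat: white marker pen with a cap, lying down near the case's far side, 16x140x18 mm; origin at the centre of its underside; a bystander
- cup_lid: round metal tin lid lying flat, 93 mm across, 7 mm high; origin at the centre of its underside; a bystander
- brush: flat paint brush lying down, 42x214x22 mm; origin at the centre of its underside; a bystander
- pen: black marker pen lying down, 16x140x18 mm; origin at the centre of its underside; a bystander
- squeeze_bottle: standing squeeze bottle with a nozzle, 62 mm across, 208 mm high; origin at the centre of its underside; a bystander

How it is judged:
By the outcome, as a careful person would: the job done as asked, in the order asked, and still so for the second after the job is handed in, while the arm keeps its last pose, push and grip.
It also fails if it takes over 61 s, if anything falls off the work surface, if the arm or the gripper's body presses on something with over 40 N, if the wrist force passes 120 N, or if a joint passes its speed limit or range.

## Robot

A 6-joint arm with a two-finger parallel gripper is mounted at the origin on a cart in front of the work surface, level with it; the furniture and walls round the work are solid. World frame = base frame: x ahead of the robot, y to its left, z up, the work surface at z = 0. Lengths are in m, angles in rad, forces in N, time in s.
With the tool pointing down it reaches from about 0.275 to 0.825 m from the base axis. Payload 4.9 kg.
Tool frame: the origin (TCP) lies midway between the tips of the shut fingers; the grasp point (between the pads) lies 19 mm behind it; z points along the fingers, y is the direction in which the jaws open and shut (so a half turn about z gives the same grasp; the last joint's range is limited). The gripper opens to 85 mm and grips with 20 to 120 N. Pads are 22 mm wide; open, the fingers measure 114 mm over their backs; the gripper's body (76 mm by 85 mm) begins 54 mm behind the grasp point. The pads swing forward as they close: fully open they stand 13 mm farther back than shut.
Start: joints at [1.158, 0.326, -0.193, 1.052, 0, 1.437], TCP at [0.151, 0.529, 0.231] pointing down, gripper open.
Joint ranges: [-2.65, 2.65], [-0.97, 1.79], [-1.3, 1.35], [-1.93, 2.1], [-1.47, 1.37], [-3.14, 3.14]. Speed limits (rad/s): [2.57, 2.57, 3.14, 3.14, 3.14, 3.14].

## Interface

Orientations are given as [roll, pitch, yaw] about the fixed x, y, z axes, in that order (R = Rz(yaw) Ry(pitch) Rx(roll)).
In Python, from rig import r gives the robot as it stands. Calls block until the motion is done:
- r.goto(position, orientation): joint-space move of the TCP to a pose.
- r.servo_line(position, speed=0.15, orientation=None, threshold=None): straight line of the TCP; orientation=None keeps the orientation; speed is the mean speed in m/s. With threshold (N) it stops when the force on the tool has changed by that much, and returns True; else False.
- r.move_j(angles): joint-space move.
- r.ungrasp() and r.close_gripper(newtons=None): open the fingers fully, or close them until they stop; newtons is the grip in N (None keeps the last).
- r.sleep(seconds).
- r.solve_ik(position, orientation): joint angles nearest the present ones, or None.
- r.read_state(): the state.
- r.grab_frame(name): name is "side" or "top"; returns a dict with "img" (384x512x3 uint8, red, green, blue), "fovy" (degrees; the focal length in pixels is half the picture's height over the tangent of half this angle, whatever the lens; pixels are square), "cx", "cy" (the principal point, pixels), "eye" and "rotation" of the camera in the world. Camera axes: x right, y down, z forward; pixel columns grow to the right and rows downward; lengths in m; the calibration is good to about 2 mm. A picture is of the moment at which its call begins. There is no depth.
A pose or a line that the arm cannot do raises r.PlanningError and nothing moves.
- r.job_done(): hands the job in, once; it reports no verdict.
The state is a dict: "clock": time; "joint_positions": joint angles; "qvel": joint speeds; "tau": joint torques, N m; "position": TCP position; "orientation": TCP orientation; "contact_force": force on the tool from outside, world axes, zero at the start; "wrist_torque": the same for the moment, N m; "grip_width": finger opening in m.
Only numpy, scipy, OpenCV 4.12 (cv2) and the standard library are available. Lean on these libraries where they do the work, as an engineer would, in place of code of your own. Each camera call takes 0.05 s, during which the arm holds its last target. There are 200 camera calls.

## Working session

There is one attempt and no reset: what is moved stays moved. The work goes in short steps, each a Python script; the robot and the scene stay as the last script left them, time stands still between calls to the robot, and variables do not carry over. Pictures are saved under pics/ and viewed, about 8 in all and at most 12, crops included, and the job is handed in when it is done.

```bash
mkdir -p pics; ls
python3 - <<'E'
from rig import r
import cv2,numpy as np
for n in("side","top"):
    f=r.grab_frame(n);cv2.imwrite(f"pics/{n}0.png",f["img"][:,:,::-1]);print(n,f["fovy"],f["cx"],f["cy"],f["eye"],np.round(f["rotation"],3).tolist())
print(r.read_state())
E
```

```text
pics
side 51.86790762037531 249.82618110101998 191.1204216155667 [ 0.39970238 -1.18392862  0.64179577] [-2.02, -0.012, -0.114]
top 45.8637599322593 259.27049309879703 190.85150953903133 [ 0.2588701  -0.09512456  1.37076598] [-2.915, -0.006, -1.604]
{'clock': 0.1, 'joint_positions': array([ 1.15780523e+00,  3.26884688e-01, -1.93489338e-01,  1.05197817e+00,
        6.25443885e-07,  1.43660705e+00]), 'qvel': array([-4.07351265e-04, -2.23134493e-03,  7.48979207e-04,  2.70099587e-04,
       -1.43399036e-05,  2.84761034e-04]), 'tau': array([ 3.52297366e-05, -4.44239080e+01,  2.63037980e+01,  7.93842366e-03,
       -1.71538159e-04, -1.16350125e-05]), 'position': array([0.15113641, 0.52829035, 0.23056993]), 'orientation': array([-3.14005086e+00, -2.08774514e-04,  2.86279067e+00]), 'contact_force': array([0.45403991, 0.00159699, 0.26617058]), 'wrist_torque': array([-0.02884751,  0.00969235, -0.00815539]), 'grip_width': 0.08517918691317403}
```

View pics/top0.png

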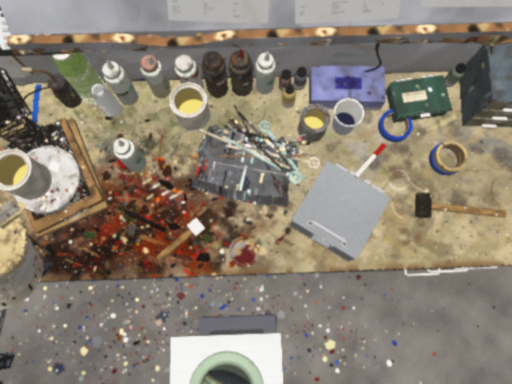

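View pics/side0.png

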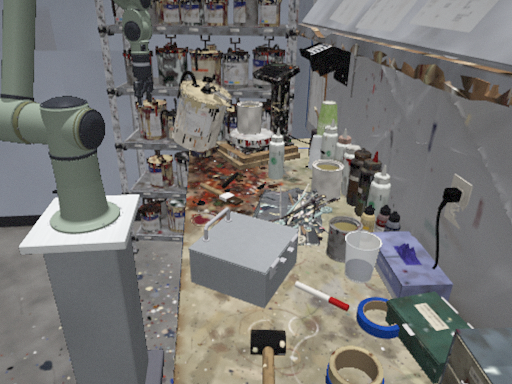

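```bash
cat > h.py <<'E'
from rig import r
import cv2,numpy as np
from scipy.spatial.transform import Rotation as Rot
def cam(n,f=None):
    f=f or r.grab_frame(n); F=192/np.tan(np.radians(f["fovy"])/2)
    return dict(img=f["img"],F=F,c=np.array([f["cx"],f["cy"]]),e=np.array(f["eye"]),R=Rot.from_euler('xyz',f["rotation"]).as_matrix())
def proj(c,P):
    p=(np.atleast_2d(P)-c["e"])@c["R"]; return p[:,:2]/p[:,2:]*c["F"]+c["c"]
def onz(c,uv,z):
    uv=np.atleast_2d(uv).astype(float); d=np.c_[(uv-c["c"])/c["F"],np.ones(len(uv))]@c["R"].T
    return c["e"]+d*((z-c["e"][2])/d[:,2])[:,None]
def crop(c,u,v,w,h,s,name):
    cv2.imwrite(name,cv2.resize(c["img"][v:v+h,u:u+w,::-1],None,fx=s,fy=s,interpolation=cv2.INTER_CUBIC))
E
python3 - <<'E'
from h import *
t=cam("top");s=cam("side")
print(proj(t,[[0,0,0],[0,0,.2]]),proj(s,[0,0,0]))
a=cv2.resize(t["img"][150:270,280:400],(480,480),interpolation=cv2.INTER_CUBIC)
b=cv2.resize(s["img"][195:315,180:260+45],(500,480),interpolation=cv2.INTER_CUBIC)
cv2.imwrite("pics/c1.png",np.hstack([a,b[:,:]])[:,:800*2,::-1][:, :980]) if 0 else cv2.imwrite("pics/c1.png",np.hstack([a[:,:400] if 0 else cv2.resize(a,(400,400)),cv2.resize(b,(400,384))[:400] if 0 else cv2.resize(b,(400,400))])[:,:,::-1])
print(onz(t,[[293,218],[334,163],[390,198],[352,257]],.1))
E
```

```text
[[225.62101889 390.84342374]
 [220.05456275 408.05604169]] [[ 85.5973518  215.89319865]]
[[ 0.46900629 -0.20527756  0.1       ]
 [ 0.62743119 -0.33295188  0.1       ]
 [ 0.51810917 -0.48634471  0.1       ]
 [ 0.35399191 -0.36404176  0.1       ]]
```

View pics/c1.png

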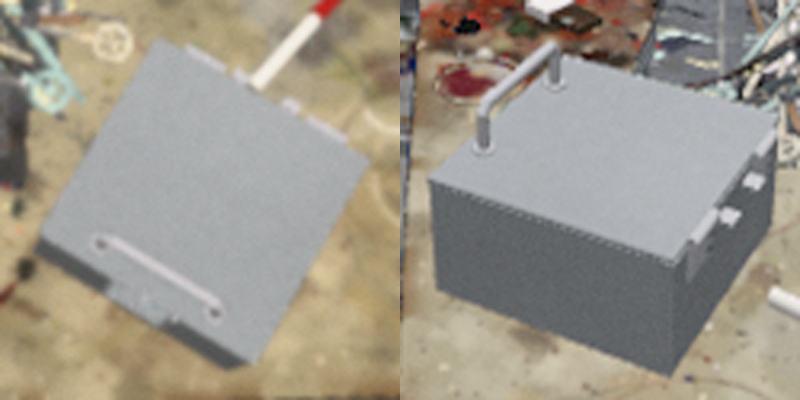

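```bash
cat >> h.py <<'E'
def c2w(p,P):
    P=np.atleast_2d(P); c,s=np.cos(p[2]),np.sin(p[2]); return np.c_[p[0]+c*P[:,0]-s*P[:,1],p[1]+s*P[:,0]+c*P[:,1],P[:,2]]
E
python3 - <<'E'
from h import *
from scipy.optimize import least_squares
t=cam("top");s=cam("side")
T=np.array([[155,40],[368,158],[250,362],[40,235]])/3.3333+[280,150]
S=np.array([[680,262],[430,180],[775,112]]);S=(S-[400,0])*[.3125,.3]+[180,195]
bT=np.array([[160,275]])/3.3333+[280,150]
L=np.array([[.103,.103,.105],[.103,-.103,.105],[-.103,-.103,.105],[-.103,.103,.105]])
bar=[[-.083,0,.143]]
f=lambda p:np.r_[(proj(t,c2w(p,L))-T).ravel(),(proj(t,c2w(p,bar))-bT).ravel()]
q=least_squares(f,[.49,-.35,-.65]);print("top",q.x,np.round(q.fun,1))
# which side corners: far-right etc
g=lambda p:np.r_[f(p),(proj(s,c2w(p,L[[1,2,0]]))-S).ravel()]
q=least_squares(g,q.x);print("both",q.x,np.round(q.fun,1))
p=q.x
print("bar",c2w(p,bar),"hinge",c2w(p,[.103,0,.098]))
E
```

```text
top [ 0.48945636 -0.3418897  -0.58061152] [ 0.6 -0.8 -0.6 -0.1  0.3  0.8 -0.8  0.5  0.5 -0.4]
both [ 0.49072269 -0.34358867 -0.56988727] [ 0.6 -1.1 -0.2 -1.   1.4  0.1 -0.1  0.6  1.4 -0.7 -1.3 -2.4 -1.3 -1.7
  0.9 -0.5]
bar [[ 0.42083986 -0.29880709  0.143     ]] hinge [[ 0.57744476 -0.399161    0.098     ]]
```

```bash
cat >> h.py <<'E'
p=np.array([.4903,-.3430,-.574])
def barpos(th,p=p):
    a=th+np.arctan2(45,186); R=np.hypot(.186,.045)
    return c2w(p,[.103-R*np.cos(a),0,.098+R*np.sin(a)])[0]
E
python3 - <<'E'
from h import *
for yaw in(p[2]+np.pi/2,p[2]-np.pi/2):
    for th in(0,.5,1,1.4,1.75):
        for tilt in (0,) if th<1 else (0,.3,-.3):
            # tilt about case y axis: tips swing away from robot for +tilt
            ax=np.array([-np.sin(p[2]),np.cos(p[2]),0])
            M=Rot.from_rotvec(-tilt*ax)*Rot.from_euler('xyz',[np.pi,0,yaw])
            P=barpos(th)+M.as_matrix()[:,2]*.019
            q=r.solve_ik(P,M.as_euler('xyz')); print(round(yaw,2),th,tilt,P.round(3),None if q is None else np.round(q,2))
    for P in([.643,-.441,.36],[.643,-.441,.33],c2w(p,[0,0,.057])[0],c2w(p,[.16,0,.33])[0]): 
        q=r.solve_ik(P,[np.pi,0,yaw]);print(P,None if q is None else np.round(q,2))
E
```

```text
1.0 0 0 [ 0.421 -0.298  0.124] [-0.76  0.36 -0.44  0.77  0.    1.39]
1.0 0.5 0 [ 0.458 -0.322  0.208] [-0.74  0.36 -0.21  1.01  0.    1.4 ]
1.0 1 0 [ 0.524 -0.365  0.26 ] [-0.72  0.48  0.12  1.21  0.    1.42]
1.0 1 0.3 [ 0.529 -0.368  0.261] [-0.75  0.26 -0.25  0.76  0.05  1.41]
1.0 1 -0.3 [ 0.519 -0.362  0.261] [-0.71  0.75  0.54  1.66 -0.04  1.44]
1.0 1.4 0 [ 0.587 -0.406  0.27 ] [-0.71  0.64  0.41  1.34  0.    1.44]
1.0 1.4 0.3 [ 0.592 -0.409  0.271] [-0.73  0.4  -0.03  0.84  0.04  1.43]
1.0 1.4 -0.3 [ 0.583 -0.403  0.271] [-0.69  1.02  1.1   1.95 -0.04  1.46]
1.0 1.75 0 [ 0.642 -0.441  0.254] [-0.7   0.81  0.68  1.44  0.    1.45]
1.0 1.75 0.3 [ 0.647 -0.444  0.255] [-0.71  0.53  0.14  0.88  0.04  1.44]
1.0 1.75 -0.3 [ 0.637 -0.438  0.255] None
[0.643, -0.441, 0.36] [-0.7   0.91  1.16  1.82  0.    1.45]
[0.643, -0.441, 0.33] [-0.7   0.85  0.96  1.68  0.    1.45]
[ 0.4903 -0.343   0.057 ] [-0.73  0.58 -0.28  0.71  0.    1.41]
[ 0.62465771 -0.42987925  0.33      ] [-0.7   0.77  0.8   1.6   0.    1.44]
-2.14 0 0 [ 0.421 -0.298  0.124] [-0.76  0.36 -0.44  0.77  0.   -1.76]
-2.14 0.5 0
[... 257 characters left out ...]
.54  1.66 -0.04 -1.7 ]
-2.14 1.4 0 [ 0.587 -0.406  0.27 ] [-0.71  0.64  0.41  1.34  0.   -1.7 ]
-2.14 1.4 0.3 [ 0.592 -0.409  0.271] [-0.73  0.4  -0.03  0.84  0.04 -1.72]
-2.14 1.4 -0.3 [ 0.583 -0.403  0.271] [-0.69  1.02  1.1   1.95 -0.04 -1.69]
-2.14 1.75 0 [ 0.642 -0.441  0.254] [-0.7   0.81  0.68  1.44  0.   -1.69]
-2.14 1.75 0.3 [ 0.647 -0.444  0.255] [-0.71  0.53  0.14  0.88  0.04 -1.7 ]
-2.14 1.75 -0.3 [ 0.637 -0.438  0.255] None
[0.643, -0.441, 0.36] [-0.7   0.91  1.16  1.82  0.   -1.69]
[0.643, -0.441, 0.33] [-0.7   0.85  0.96  1.68  0.   -1.69]
[ 0.4903 -0.343   0.057 ] [-0.73  0.58 -0.28  0.71  0.   -1.73]
[ 0.62465771 -0.42987925  0.33      ] [-0.7   0.77  0.8   1.6   0.   -1.7 ]
```

Run:
```python
from h import *
yaw=p[2]+np.pi/2; O=[np.pi,0,yaw]
b=barpos(0)
s=r.read_state(); r.servo_line(s["position"]+[0,0,.08],.2)
r.goto([b[0],b[1],.26],O)
r.servo_line([b[0],b[1],.17],.12)
s=r.read_state();print(s["clock"],s["position"],s["orientation"],s["contact_force"])
t=cam("top");q=cam("side")
a=cv2.resize(t["img"][150:270,280:400],(400,400),interpolation=cv2.INTER_CUBIC)
b=cv2.resize(q["img"][185:285,180:280],(400,400),interpolation=cv2.INTER_CUBIC)
cv2.imwrite("pics/c2.png",np.hstack([a,b])[:,:,::-1])
print(proj(q,[barpos(0),c2w(p,[-.083,-.048,.143])[0],c2w(p,[-.083,.048,.143])[0]]))
```

```text
4.8 [ 0.42103315 -0.29823588  0.17060306] [3.14056887e+00 1.67380299e-04 9.96937243e-01] [-0.51215825 -0.4246457  -0.04174635]
[[216.50480222 216.5078776 ]
 [206.51459603 225.0149223 ]
 [225.75603625 208.63009611]]
```

View pics/c2.png

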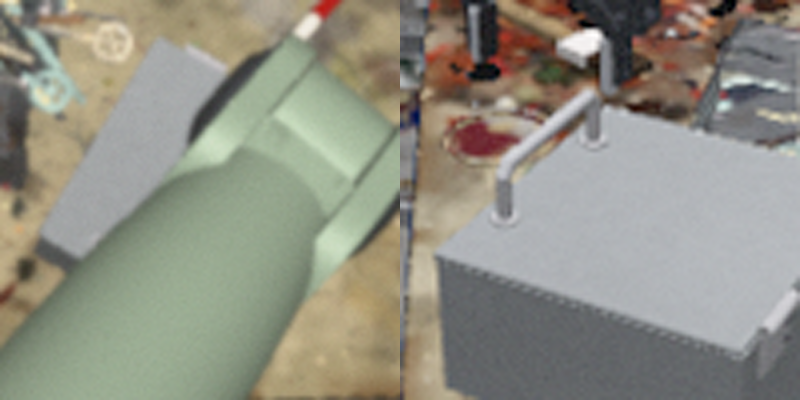

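Run:
```python
from h import *
b=barpos(0); cx=np.array([np.cos(p[2]),np.sin(p[2]),0])
print(r.servo_line([b[0],b[1],.126],.08,threshold=8))
s=r.read_state();print(s["clock"],s["position"],s["contact_force"])
r.close_gripper(30)
s=r.read_state();print(s["clock"],s["grip_width"],s["contact_force"]@cx,s["contact_force"],s["wrist_torque"])
```

```text
False
5.6 [ 0.42077838 -0.29809789  0.12621714] [ 0.46500621 -0.59417193 -0.19707263]
6.275 0.008878279363361276 -2.4740154620368267 [-2.12984972  1.26245023  4.44350809] [ 0.31440307  0.50556894 -0.08067422]
```

Run:
```python
from h import *
cx=np.array([np.cos(p[2]),np.sin(p[2]),0])
th=np.r_[np.linspace(.12,1.74,14)]
for a in th:
    r.servo_line(barpos(a)-[0,0,.018],.13)
    s=r.read_state();F=s["contact_force"];print(round(s["clock"],1),round(a,2),s["position"].round(3),"Fx",round(F@cx,1),"Fz",round(F[2],1),round(s["grip_width"],4))
    if np.linalg.norm(F)>30: print("STOP");break
q=cam("side");crop(q,150,100,200,170,4,"pics/c3.png")
```

```text
6.6 0.12 [ 0.425 -0.301  0.147] Fx -3.6 Fz -1.7 0.0089
6.9 0.24 [ 0.433 -0.306  0.168] Fx -6.5 Fz 0.9 0.0088
7.3 0.37 [ 0.442 -0.313  0.189] Fx -9.8 Fz 4.6 0.0087
7.6 0.49 [ 0.454 -0.32   0.208] Fx -12.9 Fz 8.3 0.0086
7.9 0.62 [ 0.469 -0.33   0.226] Fx -15.1 Fz 13.5 0.0086
8.3 0.74 [ 0.486 -0.341  0.241] Fx -12.5 Fz 15.2 0.009
8.6 0.87 [ 0.504 -0.354  0.253] Fx -7.8 Fz 13.1 0.0087
8.9 0.99 [ 0.523 -0.366  0.262] Fx -3.5 Fz 8.1 0.0088
9.3 1.12 [ 0.543 -0.379  0.269] Fx -2.8 Fz 7.3 0.0088
9.6 1.24 [ 0.562 -0.392  0.272] Fx -1.7 Fz 4.5 0.0091
9.9 1.37 [ 0.583 -0.405  0.272] Fx -0.4 Fz 5.1 0.0083
10.3 1.49 [ 0.602 -0.418  0.27 ] Fx -0.2 Fz 3.8 0.0089
10.6 1.62 [ 0.622 -0.431  0.264] Fx 0.2 Fz 2.3 0.0086
10.9 1.74 [ 0.64  -0.443  0.256] Fx 0.1 Fz 3.2 0.0087
```

View pics/c3.png

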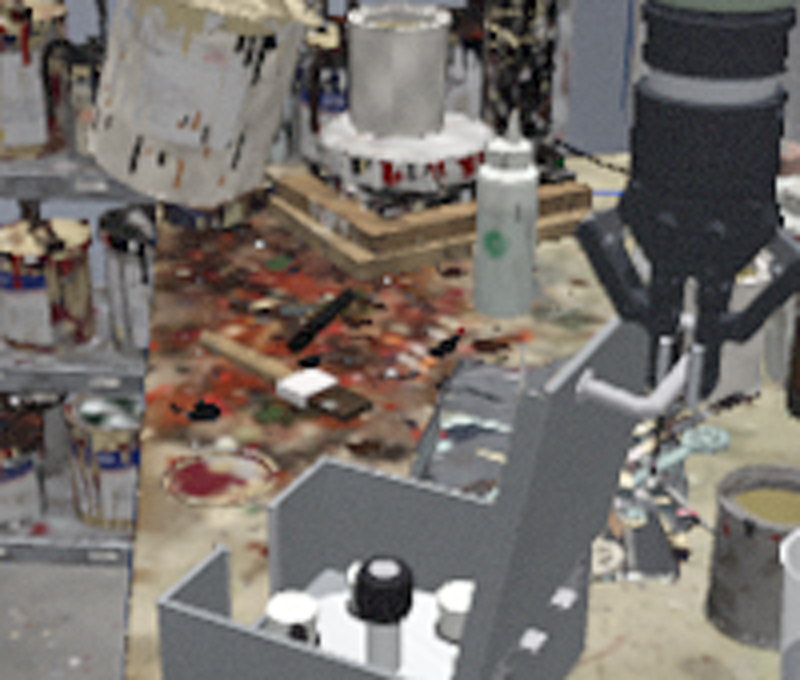

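Run:
```python
from h import *
cx=np.array([np.cos(p[2]),np.sin(p[2]),0])
def st(l):
    s=r.read_state();F=s["contact_force"];print(l,round(s["clock"],1),s["position"].round(4),"Fx",round(F@cx,1),"Fz",round(F[2],1),round(s["grip_width"],4))
print(r.servo_line(barpos(1.78)-[0,0,.012],.05,threshold=10)); st("stop")
r.ungrasp(); st("open")
q=cam("side");crop(q,200,100,200,150,4,"pics/c4.png")
```

```text
True
stop 11.2 [ 0.6397 -0.4429  0.2561] Fx -2.9 Fz 4.9 0.0088
open 11.9 [ 0.6388 -0.4426  0.255 ] Fx 0.2 Fz 0.7 0.0854
```

View pics/c4.png

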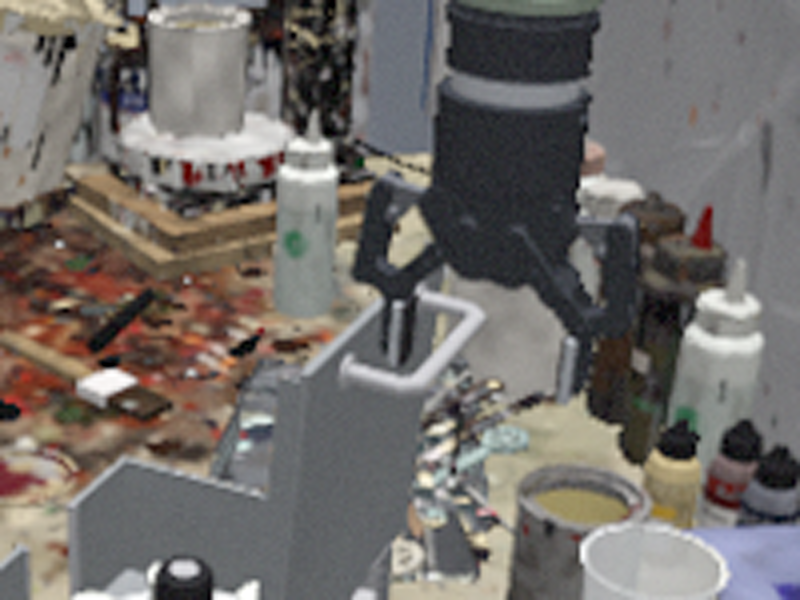

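Run:
```python
from h import *
cx=np.array([np.cos(p[2]),np.sin(p[2]),0])
O=[np.pi,0,p[2]+np.pi/2]
P0=r.read_state()["position"]
for d in(.05,.045,.04,.035,.03,.025):
    try: print(d,r.servo_line(P0+d*cx,.06,threshold=8));break
    except r.PlanningError as e: print(d,e)
s=r.read_state();F=s["contact_force"];print(s["clock"],(s["position"]-P0)@cx,F@cx,F[2],s["joint_positions"].round(2))
q=cam("side");crop(q,200,100,200,150,4,"pics/c5.png")
```

```text
0.05 True
12.6167 0.03858471155145295 -5.269368704862798 3.793318961234208 [-0.69  0.98  1.02  1.63 -0.01  1.46]
```

View pics/c5.png

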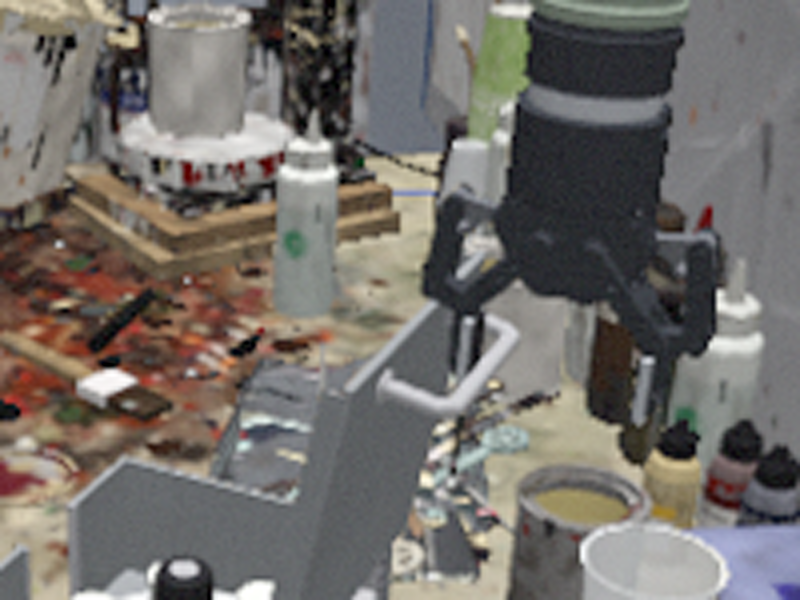

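Run:
```python
from h import *
cx=np.array([np.cos(p[2]),np.sin(p[2]),0])
def st(l):
    s=r.read_state();F=s["contact_force"];print(l,round(s["clock"],1),s["position"].round(4),"Fx",round(F@cx,1),"Fz",round(F[2],1))
P=r.read_state()["position"]-.003*cx
r.servo_line(P,.05);st("back")
for z in(.345,.335,.325):
    try: print(z,r.servo_line([P[0],P[1],z],.08,threshold=10));break
    except r.PlanningError as e: print(z,e)
st("up")
z=r.read_state()["position"][2]
if z>.32:
    c=c2w(p,[-.09,0,z])[0]; print(r.servo_line(c,.2,threshold=15)); st("over")
    # retract towards robot to free the top view
    r.goto([.3,-.12,.36],[np.pi,0,p[2]+np.pi/2]); st("away")
t=cam("top");q=cam("side")
a=cv2.resize(t["img"][145:265,280:400],(400,400),interpolation=cv2.INTER_CUBIC)
b=cv2.resize(q["img"][160:310,165:315],(400,400),interpolation=cv2.INTER_CUBIC)
cv2.imwrite("pics/c6.png",np.hstack([a,b])[:,:,::-1])
```

```text
back 12.9 [ 0.6687 -0.4619  0.2536] Fx -0.4 Fz -0.2
0.345 the arm cannot follow that straight line within its joint ranges
0.335 the arm cannot follow that straight line within its joint ranges
0.325 the arm cannot follow that straight line within its joint ranges
up 12.9 [ 0.6687 -0.4619  0.2536] Fx -0.4 Fz -0.2
```

View pics/c6.png

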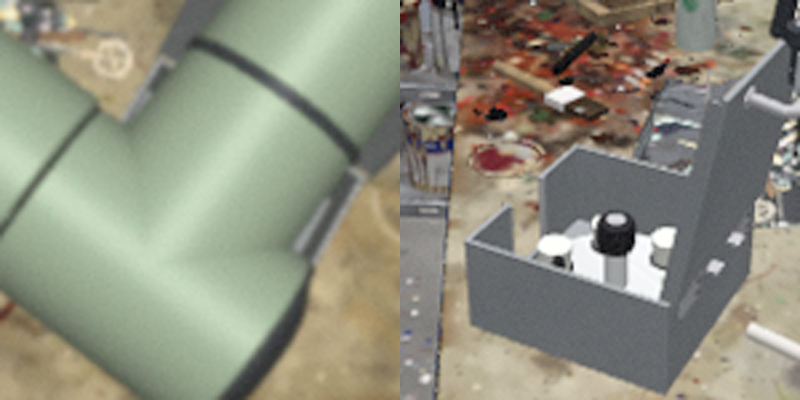

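Run:
```python
from h import *
cx=np.array([np.cos(p[2]),np.sin(p[2]),0]); ax=np.array([-np.sin(p[2]),np.cos(p[2]),0])
s=r.read_state();P=s["position"]
# near-finger tip in tool frame (y toward robot = -y tool = -cx), 13 mm back
for tilt in (0,.1,.2,.3,.4):
    M=Rot.from_rotvec(-tilt*ax)*Rot.from_euler('xyz',[np.pi,0,p[2]+np.pi/2]); R=M.as_matrix()
    off=R@[0,-.048,-.013]
    tip0=P+np.array([0,0,.013])-.048*cx
    for dz in(.02,.03,.04,.05,.06,.07):
        T=tip0+[0,0,dz]-off; q=r.solve_ik(T,M.as_euler('xyz'))
        print(tilt,dz,T.round(3),None if q is None else q.round(2), R[:,1].round(2) if dz==.02 else "")
```

```text
0 0.02 [ 0.669 -0.462  0.274] [-0.7   0.94  0.99  1.62  0.    1.45] [ 0.84 -0.54  0.  ]
0 0.03 [ 0.669 -0.462  0.284] [-0.7   0.95  1.04  1.66  0.    1.45] 
0 0.04 [ 0.669 -0.462  0.294] [-0.7   0.97  1.1   1.7   0.    1.45] 
0 0.05 [ 0.669 -0.462  0.304] [-0.7   1.    1.18  1.76  0.    1.45] 
0 0.06 [ 0.669 -0.462  0.314] [-0.7   1.05  1.33  1.85  0.    1.45] 
0 0.07 [ 0.669 -0.462  0.324] None 
0.1 0.02 [ 0.67  -0.462  0.279] [-0.7   0.79  0.7   1.38  0.01  1.45] [ 0.84 -0.54  0.1 ]
0.1 0.03 [ 0.67  -0.462  0.289] [-0.7   0.79  0.73  1.41  0.01  1.45] 
0.1 0.04 [ 0.67  -0.462  0.299] [-0.7   0.8   0.76  1.44  0.01  1.45] 
0.1 0.05 [ 0.67  -0.462  0.309] [-0.7   0.8   0.8   1.47  0.01  1.45] 
0.1 0.06 [ 0.67  -0.462  0.319] [-0.7   0.81  0.84  1.5   0.01  1.45] 
0.1 0.07 [ 0.67  -0.462  0.329] [-0.7   0.82  0.88  1.53  0.01  1.45] 
0.2 0.02 [ 0.67  -0.463  0.283] [-0.7   0.68  0.49  1.18  0.03  1.44] [ 0.82 -0.53  0.2 ]
0.2 0.03 [ 0.67  -0.463  0.293] [-0.7   0.68  0.52  1.21  0.03  1.44] 
0.2 0.04 [ 0.67  -0.463  0.303] [-0.7   0.68  0.54  1.23  0.03  1.44] 
0.2 0.05 [ 0.67  -0.463
[... 378 characters left out ...]
308] [-0.71  0.58  0.36  1.05  0.04  1.44] 
0.3 0.05 [ 0.67  -0.463  0.318] [-0.71  0.58  0.38  1.07  0.04  1.44] 
0.3 0.06 [ 0.67  -0.463  0.328] [-0.71  0.58  0.4   1.1   0.04  1.44] 
0.3 0.07 [ 0.67  -0.463  0.338] [-0.71  0.58  0.43  1.12  0.04  1.44] 
0.4 0.02 [ 0.67  -0.463  0.293] [-0.72  0.5   0.15  0.82  0.05  1.44] [ 0.77 -0.5   0.39]
0.4 0.03 [ 0.67  -0.463  0.303] [-0.72  0.5   0.17  0.85  0.05  1.44] 
0.4 0.04 [ 0.67  -0.463  0.313] [-0.72  0.5   0.19  0.87  0.05  1.44] 
0.4 0.05 [ 0.67  -0.463  0.323] [-0.72  0.5   0.22  0.89  0.05  1.44] 
0.4 0.06 [ 0.67  -0.463  0.333] [-0.72  0.49  0.24  0.92  0.05  1.44] 
0.4 0.07 [ 0.67  -0.463  0.343] [-0.72  0.49  0.26  0.94  0.05  1.44]
```

Run:
```python
from h import *
cx=np.array([np.cos(p[2]),np.sin(p[2]),0]); ax=np.array([-np.sin(p[2]),np.cos(p[2]),0])
def st(l):
    s=r.read_state();F=s["contact_force"];print(l,round(s["clock"],1),s["position"].round(4),"Fx",round(F@cx,1),"Fz",round(F[2],1))
P=r.read_state()["position"]; tip0=P+np.array([0,0,.013])-.048*cx
print(r.servo_line(P+[0,0,.047],.08,threshold=10)); st("up")
M=Rot.from_rotvec(-.25*ax)*Rot.from_euler('xyz',[np.pi,0,p[2]+np.pi/2]);E=M.as_euler('xyz');off=M.as_matrix()@[0,-.048,-.013]
T=tip0+[0,0,.095]-off
print(r.servo_line(T,.08,orientation=E,threshold=10)); st("tilt")
print(r.servo_line(T-.27*cx+[0,0,.03],.22,orientation=[np.pi,0,p[2]+np.pi/2],threshold=15)); st("over")
r.goto([.28,-.05,.36],[np.pi,0,p[2]+np.pi/2]); st("away")
t=cam("top");q=cam("side")
a=cv2.resize(t["img"][145:265,280:400],(400,400),interpolation=cv2.INTER_CUBIC)
b=cv2.resize(q["img"][160:310,165:315],(400,400),interpolation=cv2.INTER_CUBIC)
cv2.imwrite("pics/c7.png",np.hstack([a,b])[:,:,::-1])
```

```text
Traceback (most recent call last):
rig.PlanningError: the arm cannot follow that straight line within its joint ranges
```

Run:
```python
from h import *
cx=np.array([np.cos(p[2]),np.sin(p[2]),0]); ax=np.array([-np.sin(p[2]),np.cos(p[2]),0])
def st(l):
    s=r.read_state();F=s["contact_force"];print(l,round(s["clock"],1),s["position"].round(4),"Fx",round(F@cx,1),"Fz",round(F[2],1))
P=r.read_state()["position"]; tip0=P+np.array([0,0,.013])-.048*cx
def go(tilt,dz,v=.08,dx=0,thr=10):
    M=Rot.from_rotvec(-tilt*ax)*Rot.from_euler('xyz',[np.pi,0,p[2]+np.pi/2])
    h=r.servo_line(tip0+[0,0,dz]+dx*cx-M.as_matrix()@[0,-.048,-.013],v,orientation=M.as_euler('xyz'),threshold=thr); st((tilt,dz,h)); return h
if not(go(.03,.02) or go(.08,.047) or go(.25,.095,thr=20) or go(.0,.12,.22,-.27,25)):
    r.goto([.28,-.05,.36],[np.pi,0,p[2]+np.pi/2]); st("away")
t=cam("top");q=cam("side")
a=cv2.resize(t["img"][145:265,280:400],(400,400),interpolation=cv2.INTER_CUBIC)
b=cv2.resize(q["img"][160:310,165:315],(400,400),interpolation=cv2.INTER_CUBIC)
cv2.imwrite("pics/c7.png",np.hstack([a,b])[:,:,::-1])
```

```text
(0.03, 0.02, False) 13.4 [ 0.6691 -0.4621  0.276 ] Fx -0.6 Fz -0.1
(0.08, 0.047, False) 14.0 [ 0.6696 -0.4624  0.3056] Fx 0.2 Fz 0.1
(0.25, 0.095, False) 14.8 [ 0.6701 -0.4627  0.3598] Fx 0.0 Fz -0.3
(0.0, 0.12, False) 16.2 [ 0.4427 -0.3157  0.3733] Fx -0.1 Fz 0.0
away 17.4 [ 0.281  -0.0507  0.3604] Fx 1.2 Fz -0.0
```

View pics/c7.png

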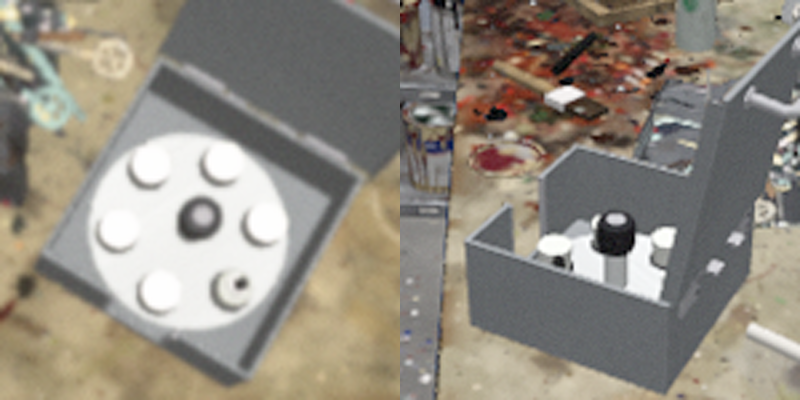

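Run:
```python
from h import *
from scipy.optimize import least_squares
t=cam("top")
crop(t,290,160,100,100,6,"pics/c8.png")
px=np.array([[150,166],[222,162],[265,222],[158,292],[117,230]])/3.3333+[280,145]
W=onz(t,px,.046); 
bulb=onz(t,np.array([[240,284]])/3.3333+[280,145],.078)[0]; knob=onz(t,np.array([[204,216]])/3.3333+[280,145],.092)[0]
print("bulb",bulb,"knob",knob)
c=least_squares(lambda v:np.hypot(W[:,0]-v[0],W[:,1]-v[1])-v[2],[.49,-.34,.066]);print("circle",c.x,c.fun.round(4))
c=c.x[:2]
a=np.arctan2(W[:,1]-c[1],W[:,0]-c[0]); ph=np.angle(np.exp(6j*a).mean())/6
ab=np.arctan2(*(bulb[:2]-c)[::-1]); print("bulb ang",ab,"r",np.hypot(*(bulb[:2]-c)))
k=np.round((ab-ph)/(np.pi/3)); d=ph+k*np.pi/3
print("pots-derived dropper dir",d,"resid",np.angle(np.exp(6j*(a-ph)))/6)
goal=p[2]+np.pi; print("carousel angle now",np.angle(np.exp(1j*(d-goal))), "J6",r.read_state()["joint_positions"])
```

```text
bulb [ 0.43183154 -0.37471739  0.078     ] knob [ 0.48967996 -0.34534076  0.092     ]
circle [ 0.4882976  -0.34237284  0.06612755] [-0.0004  0.0003 -0.0002 -0.      0.0002]
bulb ang -2.6214027294752715 r 0.06507369779186536
pots-derived dropper dir -2.6045992565201423 resid [-0.00801596  0.01185407  0.02500374 -0.02256371 -0.00624788]
carousel angle now 1.1109933970696508 J6 [-4.39547924e-01 -2.51629251e-01 -4.72053633e-01  1.35058326e+00
 -6.01276287e-05  1.70626419e+00]
```

View pics/c8.png

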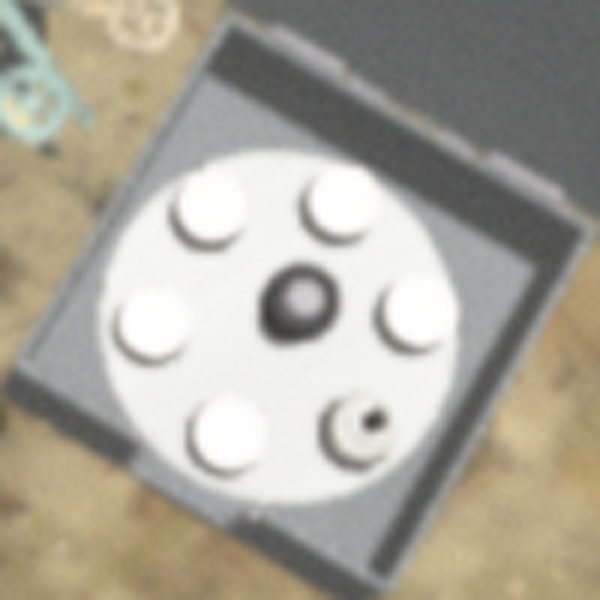

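Run:
```python
from h import *
from scipy.optimize import least_squares
t=cam("top")
px=np.array([[228,14],[597,229],[383,592],[8,376]])/6+[290,160]
L=np.array([[.103,.103,.098],[.103,-.103,.098],[-.103,-.103,.098],[-.103,.103,.098]])
q=least_squares(lambda v:(proj(t,c2w(v,L))-px).ravel(),p);print(q.x,q.fun.round(2))
E6=lambda P:((proj(t,c2w(q.x,P))-[290,160])*6).round(0).tolist()
print("gap top edges",E6([[-.103,.03,.098],[-.103,-.03,.098],[-.103,.03,.016],[-.103,-.03,.016],[-.098,.03,.098],[-.098,-.03,.098]]))
```

```text
[ 0.48863073 -0.34258447 -0.58497551] [-0.82 -0.24 -0.03  0.15  0.95  1.24 -0.14 -1.22]
gap top edges [[141.0, 449.0], [252.0, 517.0], [121.0, 471.0], [225.0, 534.0], [146.0, 440.0], [257.0, 508.0]]
```

```bash
sed -i 's/^p=np.array.*/p=np.array([.4886,-.3427,-.580])/' h.py
python3 - <<'E'
from h import *
def st(l):
    s=r.read_state();print(l,round(s["clock"],1),s["position"].round(4),s["orientation"].round(3),s["contact_force"].round(1),s["wrist_torque"].round(2),round(s["grip_width"],4),s["joint_positions"][5].round(3))
y=p[2]+np.pi/2
r.goto([p[0],p[1],.2],[np.pi,0,y]); st("above")
print(r.servo_line([p[0],p[1],.056],.1,threshold=8)); st("down")
r.close_gripper(50); st("grip")
P=r.read_state()["position"]
r.goto(P,[np.pi,0,y-.55]); st("half")
r.goto(P,[np.pi,0,y-1.115]); r.sleep(.3); st("turned")
q=cam("side");t=cam("top")
a=cv2.resize(q["img"][195:295,175:275],(400,400),interpolation=cv2.INTER_CUBIC)
b=cv2.resize(t["img"][160:260,290:390],(400,400),interpolation=cv2.INTER_CUBIC)
cv2.imwrite("pics/c9.png",np.hstack([a,b])[:,:,::-1])
print("bulb expected in crop",(proj(q,c2w(p,[[-.066,0,.078],[-.066,0,.05]]))-[175,195])*4)
E
```

```text
above 19.0 [ 0.4888 -0.3421  0.201 ] [ 3.141 -0.     0.991] [0.2 0.3 0.1] [-0.02 -0.08 -0.07] 0.0854 1.416
False
down 20.6 [ 0.489  -0.3431  0.0567] [3.14  0.    0.991] [-0.7 -0.3  0.4] [-0.01 -0.    0.04] 0.0854 1.415
grip 21.1 [ 0.4895 -0.3433  0.0566] [3.139 0.    0.991] [ 2.7 -1.1  1.8] [-0.16 -0.38  0.03] 0.0346 1.416
half 21.7 [ 0.489  -0.3428  0.0566] [-3.14e+00  1.00e-03  4.43e-01] [-1.4  2.9  3.8] [ 0.2   0.19 -0.04] 0.0348 1.964
turned 22.6 [ 0.4889 -0.342   0.0566] [-3.14e+00  2.00e-03 -1.23e-01] [-0.9  5.7  6. ] [ 0.55  0.36 -0.02] 0.0349 2.53
bulb expected in crop [[188.61224681 178.29049022]
 [189.41169922 214.13454927]]
```

View pics/c9.png

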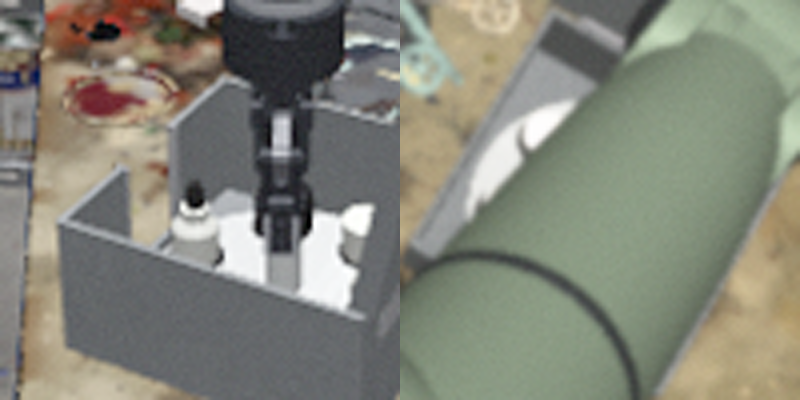

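Run:
```python
from h import *
q=cam("side"); f=lambda P:((proj(q,c2w(p,P))-[175,195])*4).round(1).tolist()
print("gap near/far top edges",f([[-.103,-.103,.098],[-.103,-.03,.098],[-.103,.03,.098],[-.098,.03,.098]]))
for d in(-.1,-.05,0,.05,.1): print(d,f([[-.066*np.cos(d),-.066*np.sin(d),.078]]))
crop(q,182,210,60,60,10,"pics/c10.png")
```

```text
gap near/far top edges [[49.0, 216.8], [114.6, 159.8], [163.1, 117.7], [169.5, 119.5]]
-0.1 [[194.1, 173.6]]
-0.05 [[191.3, 175.9]]
0 [[188.6, 178.3]]
0.05 [[186.2, 180.8]]
0.1 [[183.9, 183.3]]
```

View pics/c10.png

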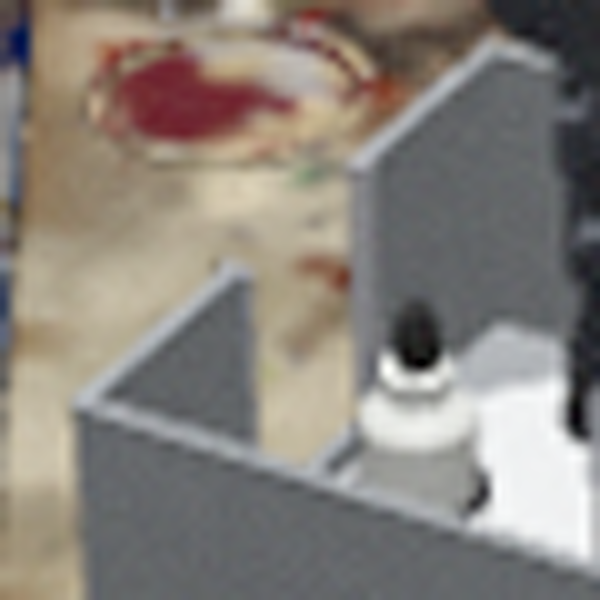

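Run:
```python
from h import *
q=cam("side");crop(q,150,120,190,190,3,"pics/c11.png")
s=r.read_state();print(s["clock"],s["contact_force"].round(1),s["grip_width"],np.abs(s["qvel"]).max())
```

```text
22.8417 [-2.   4.1  6.1] 0.03496694032444704 0.001348690042010169
```

Run:
```python
from h import *
q=cam("side");b=cv2.resize(q["img"][160:310,165:315],(400,400),interpolation=cv2.INTER_CUBIC)[:,:,::-1]
a=cv2.imread("pics/c7.png")[:,400:]
d=np.abs(a.astype(int)-b).mean(2)
print("lid/hinge/bow region diff",d[100:290,290:400].mean(),d[60:120,345:400].mean(),"gripper region",d[100:200,150:260].mean(),"left bench",d[:100,60:140].mean())
r.job_done()
```

```text
lid/hinge/bow region diff 1.9470972886762359 2.0036363636363634 gripper region 29.355151515151515 left bench 2.4547916666666665
the job is handed in; nothing more can be done
```

The job is done and handed in at about 23 s of the 61 s allowed. No verdict is reported.

- **Lid:** I gripped the bow handle and swung the lid to its stop. Opening the fingers pushed the lid forward, so I pushed the bar back until it met the stop, with about 5 N resisting, before lifting clear. The lid then stood open by itself in the pictures. Before handing in, its part of the side view matched the earlier open-lid picture to within noise.
- **Carousel:** I measured the dropper bottle 1.115 rad from the gap. I gripped the knob from above at 50 N and turned it clockwise by that amount.
- **Last checks:** Compared with the gap edges in the side view, the bulb lies within about 0.03 rad of the middle. The arm was still, with the knob gripped at 35 mm and a steady push of about 8 N on the tool.
- **What disagreed or could not be checked:**
  - The side camera disagreed with my case position by about 2 px; I allowed for this in the gap check.
  - The case yaw estimates ranged from -0.570 to -0.585 rad; I used -0.58.
  - The arm hid the bottle from the top camera, so the final angle has no top-view check.
  - The last picture I tried to view was refused because the picture limit was reached.
- **Bystanders:** I saw no contact with the other things on the bench, but I did not compare each one separately at the end.

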